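Shut and lock the lamp cover

TASK

Shut the hinged metal cover on top of the lamp unit, then push its sprung stud in and turn it a quarter turn clockwise so that it springs back into its notch and stays locked when you let go. The catch inside is slight and how deep it is set is not known, so feel for the bottom gently and neither ram nor force the stud; leave everything else where it is.

Things in the scene. Friction and masses are not known exactly. Their poses are not given: they have to be found in the camera images.
- lamp_unit: Low beige lamp unit on the bench, fixed, 280 mm deep (its x) x 300 wide (its y) x 100 tall. Origin under its centre; x points from its front (display, towards the robot) to its rear, z up. A lamp bay in its top is closed by an aluminium cover.
- cover (a joint): Angle of the cover, rad: 0 shut (flat on the unit's top), positive open. Starts 0.45 to 0.75 open; a stiff hinge keeps it where it is left; pushing it shut takes 1 to 4 N from above.
- cover_hinge (a point): Middle of the cover's hinge line, along the cover's rear edge; at (60, 50, 100) mm in the lamp unit's frame. The cover is a plain aluminium plate 140 mm (front to rear) x 130 mm x 8 mm; shut, its upper face is 108 mm above the bench.
- cover_push (a point): A clear spot on the cover's outer face to push it shut from above: 85 mm from the hinge line, 55 mm from the free edge, 45 mm to the left (+y) of the stud. Shut, it lies at (-25, 95, 108) mm in the lamp unit's frame. Its z is the cover's outward normal.
- stud_head (a point): Middle of the stud's grip tab, on the stud's axis, 112 mm from the hinge line; z points out of the cover, y along the tab. The tab is dark steel, 28 mm long x 12 thick x 20 tall (10 mm above and below this point). Stud out and cover shut: at (-52, 50, 143) mm in the lamp unit's frame.
- stud_skirt (a point): Centre of the upper face of the round steel skirt under the tab, 10 mm below stud_head: 40 mm across, 3 mm thick, wide enough for fingertips beside the tab to push the stud in by it. Stud out: 22 mm of bare shank from the skirt's underside to the cover's face.
- plunger (a joint): How far the stud is pushed in against its spring, m: 0 fully out. The spring takes 2.5 N to start and 0.4 N more per mm. Cover shut, the stud must go in 3.5 to 17.5 mm before it can turn; how far differs from unit to unit and cannot be seen or measured, only felt (see catch). Turned and let go, the spring lifts it 3 mm or more into the locking notch, where it stays 0.5 to 14.5 mm in.
- stud (a joint): Turn of the stud, rad, growing clockwise seen from above. Starts near 0 (0 to 0.06; tab parallel to the cover's free edge). Locks at about 1.57 (tab pointing front to rear); a stop lies at about 1.69. Turns easily, clockwise only, and only while pushed in. While the cover is open leave it at its start angle, or its cross-pin will not enter the catch.
- catch: Steel catch 34 mm square in the bay, in line with the shut stud, hidden once shut. Origin under it, 40 mm above the bench; this does not tell how deep the insert in it is set. 1.5 mm after the cross-pin is free to turn, the stud lands on its hard floor (spring 4.5 to 10 N there; 13 N of push means on the floor). Slight: more than 18 N of pressing or twisting against it damages it.
- fitting_jar: A bystander: amber glass jar with a black cap, 34 mm across, 40 mm tall, standing on the right rear of the lamp unit's top; origin under its centre.
- spanner: A bystander: steel open-ended spanner 130 mm long lying flat on the right of the lamp unit's top; origin under its middle.
- solvent_bottle: A bystander: glass bottle with a blue cap, 86 mm across, 190 mm tall, on the bench; origin under its centre.
- beaker: A bystander: open glass beaker 70 mm across, 85 mm tall, on the bench; origin under its centre.
- parts_tray: A bystander: white open tray 160 x 110 x 30 mm on the bench; origin under its centre.
- screwdriver: A bystander: screwdriver 190 mm long lying on the bench; origin under its middle.
- sample_jar: A bystander: amber jar with a white lid, 60 mm across, 75 mm tall, on the bench; origin under its centre.

How it is judged:
By the outcome, as a careful person would: the job done as asked, in the order asked, and still so for the second after the job is handed in, with the robot touching nothing.
It also fails if it takes over 64 s, if anything falls off the work surface, if the arm or the gripper's body presses on something with over 40 N, if the wrist force passes 120 N, or if a joint passes its speed limit or range.

ROBOT

A 6-joint arm with a two-finger parallel gripper is mounted at the origin on the work surface. World frame = base frame: x ahead of the robot, y to its left, z up, the work surface at z = 0. Lengths are in m, angles in degrees, forces in N, time in s.
With the tool pointing down it reaches from about 0.35 to 0.85 m from the base axis. Payload 8.1 kg.
Tool frame: the origin (TCP) lies between the finger pads; the fingertips stand 17 mm ahead of it and the grasp point (between the pads) lies 2 mm behind it; z points along the fingers, y is the line along which they close (so a half turn about z gives the same grasp; the last joint's range is limited). The gripper opens to 93 mm and grips with 3 to 60 N. Pads are 15 mm wide; open, the fingers measure 128 mm over their backs; the gripper's body (75 mm by 188 mm) begins 65 mm behind the grasp point.
Start: joints at [-79.893, 7.471, 85.268, -0, 87.261, -4.893], TCP at [0.155, -0.58, 0.236] pointing down, gripper open.
Joint ranges: [-169.43, 169.43], [-51.17, 129.36], [1.28, 143.12], [-76.62, 256.62], [0, 156.53], [-152.29, 152.29]. Speed limits (degrees/s): [136.94, 136.94, 159.86, 180, 180, 180].

INTERFACE

Orientations are given as [roll, pitch, yaw] about the fixed x, y, z axes, in that order (R = Rz(yaw) Ry(pitch) Rx(roll)).
In Python, from station import get_obs, eyes, ticket gives the robot as it stands.
- The arm moves only by the shell command python3 -m handwheel 'ROWS' [FORCE]. ROWS is JSON, a list of rows, each a list of 3 entries, a list of its own where there are three numbers: the shift along the world's x, y, z as a fraction of full scale, then the turn, a rotation vector about the world's x, y, z as a fraction of full scale, then the closure, from 0 (fully open) to 1 (shut). A call has exactly 8 rows; each row is the pose to reach, as a shift and turn from the pose commanded when the call began; what a row does not reach only later rows make up. Full scale, the value 1, is 120 mm for a shift and pi/4 rad for a turn. A row lasts 1/10 s, in which the tool goes at most 50 mm and 8.59 degrees, less where a joint would pass 70% of its speed; a pose out of reach is approached as far as the arm can. A call with a number of a shift or a turn outside -1 to 1 is refused whole. A call with a gripper value outside its range is refused whole. The fingers move at their own pace and stop on an object; FORCE is the grip in N (left out, the last holds). Time passes only in rows, so rows that repeat a pose let the fingers close, or fill a call up. It gives the time, the measured TCP pose, the force, the opening and the grip force at its end, in the units of the state.
- get_obs(): the state, without advancing time (a new reading comes with each control period).
- eyes.get_image(name): name is "scene" or "top" or "wrist"; returns (picture, depth): 420x560x3 uint8, red, green, blue; 420x560 float32, m along the optical axis (not along the pixel's ray), 0 where there is no reading.
- eyes.camera_params(name): a dict with "intrinsics" (3x3 intrinsics, pixels), "rvec" (rotation vector, rad) and "tvec" (3), from world to camera coordinates, as OpenCV has them. Camera axes: x right, y down, z forward; pixel columns grow to the right and rows downward; lengths in m; the calibration is good to about 2 mm. A picture is of the moment at which its call begins: read the wrist's pose just before it. camera_params takes no time and is no camera call; for the wrist camera it gives the pose at the moment of the call.
- ticket.job_done(): hands the job in; it is judged then, once.
Trained networks look in the newest picture that a camera, given by its name, has taken for a name from the list of things; names that differ only in an ending like _2 or _b are one class to them, and where a whole thing is asked for, a point or a joint stands for the part that bears it (a point fixed in the world has none). Each returns a list of dicts, best first, with "confidence" (0 to 1); they miss things now and then, are a little off and sometimes report something else, mostly with a low value. They report only what shows in the picture. A call takes as long as a camera call.
- eyes.cut_out(camera, name): "region" (420x560 bool, what is visible of it) and "box" ([left, top, width, height] in pixels, round what is visible of it).
- eyes.spot_point(camera, name): "xy" ([column, row] in pixels: a listed point, or the origin of a listed thing).
The state is a dict: "t": time; "q": joint angles; "dq": joint speeds; "effort": joint torques, N m; "tool_pos": TCP position; "tcp_rot": TCP orientation; "wrist_force": force on the tool from outside, world axes, zero at the start; "torque": the same for the moment, N m; "width": finger opening in m; "grip_force": force on a finger pad.
Only numpy, scipy, OpenCV 4.12 (cv2) and the standard library are available. Lean on these libraries where they do the work, as an engineer would, in place of code of your own. Each camera call takes 0.05 s, during which the arm holds its last target. There are 200 camera calls.

## Working session

There is one attempt and no reset: what is moved stays moved. The work goes in short steps, Python scripts to look and compute and a shell command to move; the robot and the scene stay as the last step left them, time stands still between calls to the robot, and variables do not carry over. Pictures are saved under pics/ and viewed, at most 10 in all, crops included, and the job is handed in when it is done.

```bash
mkdir -p pics; cat > h.py <<'E'
import numpy as np, cv2
from station import get_obs, eyes, ticket
def cam(n):
    p=eyes.camera_params(n); return np.array(p["intrinsics"]),cv2.Rodrigues(np.array(p["rvec"],float))[0],np.array(p["tvec"],float).ravel()
def deproj(n,uv,d):
    K,R,t=cam(n); return R.T@(d*np.linalg.inv(K)@np.array([uv[0],uv[1],1.])-t)
def cloud(n,d):
    K,R,t=cam(n); v,u=np.mgrid[:d.shape[0],:d.shape[1]]
    p=np.stack([u*d,v*d,d],-1)@np.linalg.inv(K).T
    return (p-t)@R
def ray(n,uv,z):
    K,R,t=cam(n); o=-R.T@t; r=R.T@np.linalg.inv(K)@np.array([uv[0],uv[1],1.]); return o+r*(z-o[2])/r[2]
E
python3 - <<'E'
from h import *
np.set_printoptions(precision=4,suppress=True)
print(get_obs())
for n in ("scene","top"):
    im,d=eyes.get_image(n); cv2.imwrite(f"pics/{n}0.png",im[:,:,::-1]); np.save(f"{n}0.npy",d)
    for k in ("lamp_unit","cover_hinge","cover_push","stud_head","stud_skirt","fitting_jar","spanner","catch"):
        r=eyes.spot_point(n,k)
        for x in r[:1]:
            u,v=map(int,np.round(x["xy"])); print(n,k,round(x["confidence"],2),u,v,deproj(n,x["xy"],d[v,u]) if 0<=v<420 and 0<=u<560 else '')
E
```

```text
{'t': 0.0, 'q': array([-79.894 ,   7.5134,  85.3276,   0.0006,  87.2625,  -4.8925]), 'dq': array([ 0.0562, -0.0378, -0.0546, -0.1256,  0.0223,  0.1027]), 'effort': array([ -0.0013, -55.9843, -49.176 ,   0.0767,   0.0359,  -0.0002]), 'tool_pos': array([ 0.1552, -0.579 ,  0.2346]), 'tcp_rot': array([-179.8969,   -0.0094,   14.9984]), 'wrist_force': array([-0.5946,  0.3816, -0.4338]), 'torque': array([-0.0481,  0.0533,  0.0437]), 'grip_force': 0.0, 'width': 0.09286724345077466}
scene lamp_unit 0.84 264 236 [ 0.5959 -0.0396  0.1027]
scene cover_hinge 0.72 286 232 [0.5787 0.0076 0.1096]
scene cover_push 0.93 309 194 [0.4933 0.04   0.1497]
scene stud_head 0.66 287 180 [ 0.5017 -0.0088  0.1914]
scene stud_skirt 0.59 288 182 [ 0.4961 -0.006   0.1794]
scene fitting_jar 0.52 216 234 [ 0.6267 -0.1382  0.1204]
scene spanner 0.79 222 193 [ 0.4912 -0.1722  0.1105]
top lamp_unit 0.57 311 219 [ 0.5045 -0.0496  0.145 ]
top cover_hinge 0.81 288 189 [0.5794 0.0013 0.1022]
top cover_push 0.62 271 225 [0.4916 0.0413 0.1491]
top stud_head 0.68 292 223 [ 0.4927 -0.0073  0.1998]
top stud_skirt 0.68 127 249 [0.4417 0.4065 0.0296]
top fitting_jar 0.56 349 174 [ 0.6091 -0.1383  0.1397]
top spanner 0.97 358 230 [ 0.4807 -0.1595  0.111 ]
top catch 0.6 292 242 [ 0.4535 -0.007   0.1671]
```

View pics/scene0.png

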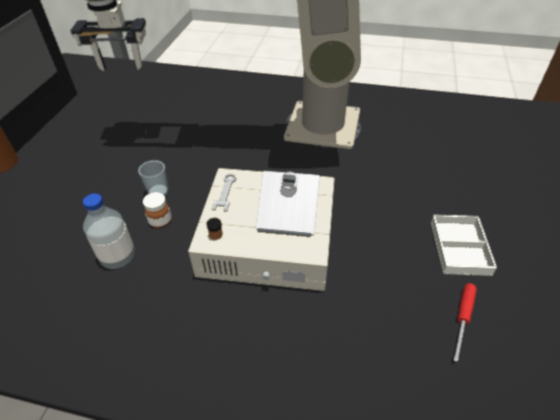

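View pics/top0.png

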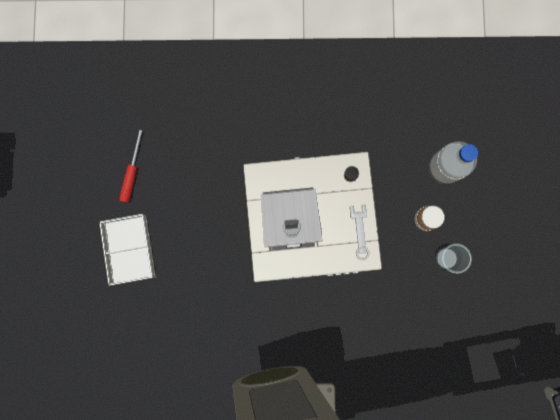

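The unit sits at about (313,216) in the top view, slightly yawed. The cover is at (291,218) with the stud at (292,225). The jar is at (351,174) and the spanner at (360,235). Next I fit the unit's pose and the cover angle.

```bash
cat > fit.py <<'E'
from h import *
np.set_printoptions(precision=4,suppress=True)
d=np.load("top0.npy") if 0 else None
im,d=eyes.get_image("top"); P=cloud("top",d)
r=eyes.cut_out("top","lamp_unit")[0]; print(r["confidence"],r["box"])
reg=np.zeros(d.shape,bool); x,y,w,h=map(int,r["box"]); reg[y:y+h,x:x+w]=1
hsv=cv2.cvtColor(im,cv2.COLOR_RGB2HSV)
m=reg&(P[...,2]>.09)&(P[...,2]<.125)&(d>0)&(im.min(2)>90)
m=cv2.morphologyEx(m.astype(np.uint8),cv2.MORPH_OPEN,np.ones((3,3)))>0
print("z top",np.median(P[m][:,2]))
# rays intersected with z=.1
v,u=np.nonzero(m); q=np.array([ray("top",(a,b),.1)[:2] for a,b in zip(u,v)])
box=cv2.minAreaRect((q*1000).astype(np.float32)); print("minrect",box)
rc=eyes.cut_out("top","cover")[0]; mc=cv2.erode(rc["region"].astype(np.uint8),np.ones((5,5)))>0
Q=P[mc&(d>0)]; print("cover px",len(Q),rc["confidence"])
for _ in range(5):
    c=Q.mean(0) if _==0 else c
    n=np.linalg.svd(Q-Q.mean(0))[2][2]; n*=np.sign(n[2]); e=(Q-Q.mean(0))@n; Q=Q[np.abs(e)<max(.003,2*e.std())] 
print("normal",n,"angle",np.arccos(n[2]),"dir",np.degrees(np.arctan2(n[1],n[0])),"cent",Q.mean(0))
E
python3 fit.py
```

```text
0.87 [242.9, 153.3, 138.0, 132.3]
z top 0.09986702023156899Traceback (most recent call last):
  File "fit.py", line 12, in <module>
    v,u=np.nonzero(m); q=np.array([ray("top",(a,b),.1)[:2] for a,b in zip(u,v)])
                                   ~~~^^^^^^^^^^^^^^^^
  File "h.py", line 12, in ray
    K,R,t=cam(n); o=-R.T@t; r=R.T@np.linalg.inv(K)@np.array([uv[0],uv[1],1.]); return o+r*(z-o[2])/r[2]
          ~~~^^^
  File "h.py", line 4, in cam
    p=eyes.camera_params(n); return np.array(p["intrinsics"]),cv2.Rodrigues(np.array(p["rvec"],float))[0],np.array(p["tvec"],float).ravel()
ValueError: time passes only in moves, steps and waits
```

```bash
sed -i 's/^q=.*//; s/^v,u=np.nonzero(m); q=.*/q=P[m][:,:2]/' fit.py
python3 fit.py
```

```text
0.62 [242.0, 152.3, 141.1, 130.6]
z top 0.09984213629633415
minrect ((516.0264892578125, -52.64947509765625), (280.6111145019531, 300.68359375), 5.428498268127441)
cover px 2641 0.69
normal [0.4514 0.0407 0.8914] angle 0.47039245908693333 dir 5.146796836902693 cent [ 0.5126 -0.0027  0.1383]
```

Unit pose: centre (0.516, -0.053), yaw 5.4°. The fitted size is 281×301 mm and the top is at 0.0998 m, both matching the given sizes. The cover is open 0.47 rad. The shut stud should be at (0.4595, -0.008) and the push spot at about (0.483, 0.040).

Now I'll travel there with the gripper closed and yaw +80°.

```bash

python3 -m handwheel '[[[0.06,0.11,0.05],[0,0,0.11],0.5],[[0.11,0.22,0.1],[0,0,0.22],1],[[0.17,0.33,0.15],[0,0,0.33],1],[[0.23,0.44,0.2],[0,0,0.45],1],[[0.28,0.55,0.2],[0,0,0.56],1],[[0.34,0.66,0.2],[0,0,0.67],1],[[0.4,0.77,0.2],[0,0,0.78],1],[[0.46,0.86,0.2],[0,0,0.893],1]]' 10
for i in 1; do python3 -m handwheel '[[[0.06,0.11,0],[0,0,0.11],1],[[0.11,0.22,0],[0,0,0.22],1],[[0.17,0.33,0],[0,0,0.33],1],[[0.23,0.44,0],[0,0,0.45],1],[[0.28,0.55,0],[0,0,0.56],1],[[0.34,0.66,0],[0,0,0.67],1],[[0.4,0.77,0],[0,0,0.78],1],[[0.46,0.86,0],[0,0,0.893],1]]'; done
python3 -m handwheel '[[[0.06,0.11,0],[0,0,0],1],[[0.11,0.22,0],[0,0,0],1],[[0.17,0.33,0],[0,0,0],1],[[0.23,0.44,0],[0,0,0],1],[[0.28,0.55,0],[0,0,0],1],[[0.34,0.66,0],[0,0,0],1],[[0.4,0.77,0],[0,0,0],1],[[0.46,0.86,0],[0,0,0],1]]'
python3 -m handwheel '[[[0.06,0.11,0],[0,0,0],1],[[0.11,0.22,0],[0,0,0],1],[[0.17,0.33,0],[0,0,0],1],[[0.23,0.44,0],[0,0,0],1],[[0.28,0.55,0],[0,0,0],1],[[0.34,0.66,0],[0,0,0],1],[[0.4,0.77,0],[0,0,0],1],[[0.46,0.86,0],[0,0,0],1]]'
```

```text
t: 1.95
tool_pos: [0.2108, -0.4757, 0.2598]
tcp_rot: [180.0, 0.0, 55.4]
wrist_force: [0.6, 1.1, 0.1]
width: 0.0339
grip_force: 0.0
t: 2.75
tool_pos: [0.266, -0.3725, 0.2598]
tcp_rot: [180.0, 0.0, 95.6]
wrist_force: [0.3, -0.4, 0.4]
width: 0.0002
grip_force: 0.0
t: 3.55
tool_pos: [0.3213, -0.2688, 0.2597]
tcp_rot: [180.0, 0.0, 95.3]
wrist_force: [-0.3, -0.4, 0.5]
width: 0.0007
grip_force: 0.0
t: 4.35
tool_pos: [0.3763, -0.1656, 0.2597]
tcp_rot: [180.0, 0.0, 95.3]
wrist_force: [-1.0, -0.3, 0.1]
width: 0.0004
grip_force: 0.0
```

```bash

python3 -m handwheel '[[[0.06,0.11,0],[0,0,0],1],[[0.11,0.22,0],[0,0,0],1],[[0.17,0.33,0],[0,0,0],1],[[0.23,0.44,0],[0,0,0],1],[[0.28,0.55,0],[0,0,0],1],[[0.34,0.66,0],[0,0,0],1],[[0.4,0.77,0],[0,0,0],1],[[0.445,0.857,0],[0,0,0],1]]'
python3 -m handwheel '[[[0.06,0.11,0],[0,0,0],1],[[0.11,0.22,0],[0,0,0],1],[[0.17,0.33,0],[0,0,0],1],[[0.23,0.44,0],[0,0,0],1],[[0.28,0.55,0],[0,0,0],1],[[0.34,0.66,0],[0,0,0],1],[[0.4,0.77,0],[0,0,0],1],[[0.445,0.857,0],[0,0,0],1]]'
python3 -m handwheel '[[[0,0,-0.1],[0,0,0],1],[[0,0,-0.2],[0,0,0],1],[[0,0,-0.3],[0,0,0],1],[[0,0,-0.4],[0,0,0],1],[[0,0,-0.5],[0,0,0],1],[[0,0,-0.55],[0,0,0],1],[[0,0,-0.6],[0,0,0],1],[[0,0,-0.6],[0,0,0],1]]'
python3 -m handwheel '[[[0,0,-0.03],[0,0,0],1],[[0,0,-0.06],[0,0,0],1],[[0,0,-0.09],[0,0,0],1],[[0,0,-0.12],[0,0,0],1],[[0,0,-0.15],[0,0,0],1],[[0,0,-0.18],[0,0,0],1],[[0,0,-0.21],[0,0,0],1],[[0,0,-0.24],[0,0,0],1]]'
```

```text
t: 5.15
tool_pos: [0.4297, -0.0627, 0.2597]
tcp_rot: [180.0, -0.0, 95.3]
wrist_force: [-0.9, -0.2, 0.0]
width: 0.0005
grip_force: 0.0
t: 5.95
tool_pos: [0.4834, 0.0401, 0.2596]
tcp_rot: [-180.0, -0.0, 95.4]
wrist_force: [-1.0, -0.7, -0.3]
width: 0.0004
grip_force: 0.0
t: 6.75
tool_pos: [0.4825, 0.0388, 0.1868]
tcp_rot: [-179.9, -0.0, 95.4]
wrist_force: [1.0, -0.2, -0.0]
width: 0.0006
grip_force: 0.0
t: 7.55
tool_pos: [0.4829, 0.0389, 0.1586]
tcp_rot: [-180.0, -0.0, 95.4]
wrist_force: [0.2, -0.4, 0.8]
width: 0.0005
grip_force: 0.3
```

```bash

python3 -m handwheel '[[[0,0,-0.03],[0,0,0],1],[[0,0,-0.06],[0,0,0],1],[[0,0,-0.09],[0,0,0],1],[[0,0,-0.12],[0,0,0],1],[[0,0,-0.15],[0,0,0],1],[[0,0,-0.18],[0,0,0],1],[[0,0,-0.21],[0,0,0],1],[[0,0,-0.23],[0,0,0],1]]'
python3 -m handwheel '[[[0,0,-0.005],[0,0,0],1],[[0,0,-0.01],[0,0,0],1],[[0,0,-0.015],[0,0,0],1],[[0,0,-0.02],[0,0,0],1],[[0,0,-0.025],[0,0,0],1],[[0,0,-0.03],[0,0,0],1],[[0,0,-0.035],[0,0,0],1],[[0,0,-0.04],[0,0,0],1]]'
```

```text
t: 8.35
tool_pos: [0.4828, 0.0389, 0.1308]
tcp_rot: [-180.0, -0.0, 95.4]
wrist_force: [-0.3, -0.0, -0.2]
width: 0.0002
grip_force: 0.2
t: 9.15
tool_pos: [0.4829, 0.0389, 0.1264]
tcp_rot: [180.0, 0.0, 95.4]
wrist_force: [-0.1, -0.3, -0.3]
width: 0.0005
grip_force: 0.1
```

```bash
python3 - <<'E'
from h import *
im,d=eyes.get_image("scene"); c=im[130:290,150:390]; cv2.imwrite("pics/s1.png",cv2.resize(c,None,fx=3,fy=3,interpolation=cv2.INTER_CUBIC)[:,:,::-1])
print(get_obs()["wrist_force"],get_obs()["tool_pos"])
r=eyes.spot_point("scene","stud_head")
P=cloud("scene",d)
for x in r[:2]:
    u,v=map(int,np.round(x["xy"])); print(x,P[v,u])
for u,v in ((270,215),(290,220),(305,225)): print(P[v,u])
E
```

```text
[ 0.20809793 -0.12183027 -0.17782758] [0.48286171 0.03890186 0.12629128]
{'xy': [290.1, 186.9], 'confidence': 0.43} [0.57095719 0.01341325 0.23649283]
[ 0.53646152 -0.0404772   0.10820309]
[0.54331711 0.00783132 0.10973005]
[0.55036396 0.0436138  0.10898651]
```

View pics/s1.png

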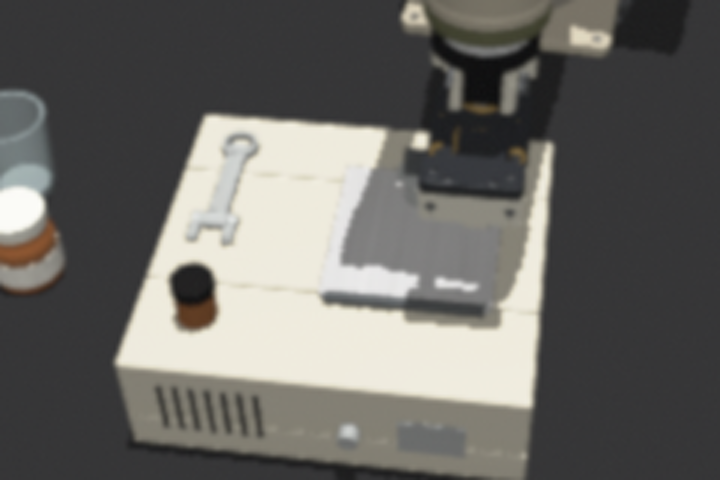

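The cover looks almost flat, with its face at 108–110 mm. I'll press on slowly until it bottoms.

```bash

python3 -m handwheel '[[[0,0,-0.003],[0,0,0],1],[[0,0,-0.006],[0,0,0],1],[[0,0,-0.009],[0,0,0],1],[[0,0,-0.012],[0,0,0],1],[[0,0,-0.014],[0,0,0],1],[[0,0,-0.016],[0,0,0],1],[[0,0,-0.018],[0,0,0],1],[[0,0,-0.02],[0,0,0],1]]'
```

```text
t: 10.05
tool_pos: [0.483, 0.0389, 0.1252]
tcp_rot: [180.0, 0.0, 95.4]
wrist_force: [-6.9, -0.2, 12.3]
width: 0.0002
grip_force: 6.5
```

Shut: 12 N at tip height 108 mm, so the arm stiffness is about 10 N/mm. I'll rise, move over the stud, open part way and measure.

```bash

python3 -m handwheel '[[[0,0,0.1],[0,0,0],1],[[0,0,0.3],[0,0,0],1],[[0,0,0.5],[0,0,0],1],[[0,0,0.7],[0,0,0],0.7],[[-0.1,-0.15,0.8],[0,0,0],0.5],[[-0.15,-0.25,0.8],[0,0,0],0.5],[[-0.2,-0.39,0.8],[0,0,0],0.5],[[-0.2,-0.39,0.8],[0,0,0],0.5]]'
python3 - <<'E'
from h import *
np.set_printoptions(precision=4,suppress=True)
for n in ("wrist","top","scene"):
    im,d=eyes.get_image(n); P=cloud(n,d); cam_=[None]
    K,R,t=cam(n); o=-R.T@t
    if n=="wrist": cv2.imwrite("pics/w2.png",im[:,:,::-1]); print("cam at",o)
    for k,z in (("stud_head",.143),("stud_skirt",.133),("cover_hinge",.1),("cover_push",.108)):
        for x in eyes.spot_point(n,k)[:1]:
            r=R.T@np.linalg.inv(K)@np.array([*x["xy"],1.]); print(n,k,x["confidence"],x["xy"],"ray@z",o+r*(z-o[2])/r[2])
    for x in eyes.cut_out(n,"stud_head")[:1]:
        Q=P[x["region"]&(d>0)]; print(n,"region",x["confidence"],x["box"],len(Q),np.median(Q,0),np.percentile(Q[:,2],95)); 
        T=Q[Q[:,2]>.148]
        if len(T)>8: print(" tab top",len(T),T.mean(0),cv2.minAreaRect((T[:,:2]*1000).astype(np.float32)))
    for x in eyes.cut_out(n,"cover")[:1]:
        m=cv2.erode(x["region"].astype(np.uint8),np.ones((5,5)))>0; print(n,"cover z pct",np.percentile(P[m&(d>0)][:,2],[10,50,90]))
E
```

```text
t: 10.85
tool_pos: [0.4582, -0.0094, 0.2194]
tcp_rot: [-180.0, 0.0, 95.3]
wrist_force: [0.3, 0.7, -0.8]
width: 0.0357
grip_force: 0.0
cam at [0.451  0.0625 0.3682]
wrist stud_head 0.56 [279.5, 228.3] ray@z [ 0.4576 -0.0085  0.143 ]
wrist stud_skirt 0.6 [282.3, 223.5] ray@z [ 0.4597 -0.0076  0.133 ]
wrist cover_hinge 0.93 [412.1, 213.7] ray@z [0.5717 0.0017 0.1   ]
wrist cover_push 0.67 [315.6, 160.7] ray@z [0.4822 0.0398 0.108 ]
wrist region 0.74 [257.4, 199.7, 49.8, 50.2] 2039 [ 0.4592 -0.0058  0.1332] 0.15339248472378134
 tab top 639 [ 0.4598 -0.0071  0.1527] ((460.0375061035156, -7.815345764160156), (11.383513450622559, 27.761043548583984), 5.191207408905029)
wrist cover z pct [0.107  0.1079 0.1101]
top stud_skirt 0.62 [426.7, 220.5] ray@z [ 0.5011 -0.3154  0.133 ]
top cover z pct [0.1055 0.1082 0.112 ]
scene stud_head 0.79 [291.4, 185.7] ray@z [ 0.4663 -0.0056  0.143 ]
scene stud_skirt 0.74 [286.5, 186.6] ray@z [ 0.4611 -0.0185  0.133 ]
scene cover_hinge 0.86 [284.3, 230.0] ray@z [ 0.5671 -0.      0.1   ]
scene cover_push 0.76 [307.9, 201.3] ray@z [0.4737 0.0359 0.108 ]
scene region 0.71 [280.9, 184.1, 17.1, 13.4] 211 [ 0.4681 -0.0083  0.1377] 0.15363897941810112
 tab top 63 [ 0.4645 -0.009   0.1519] ((463.85614013671875, -9.635003089904785), (15.501416206359863, 27.99616241455078), 5.198122501373291)
scene cover z pct [0.1064 0.1082 0.1107]
```

View pics/w2.png

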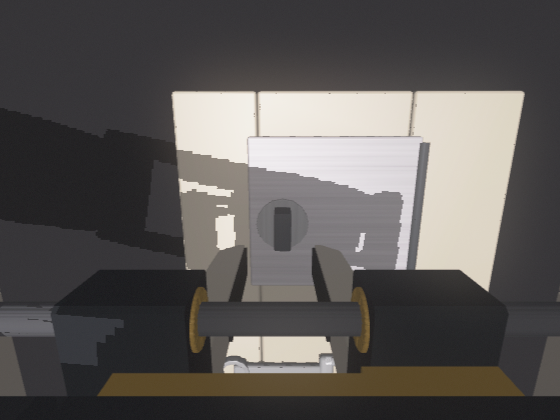

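The tab's top is at (0.460, -0.008, 0.153), 11×28 mm, yaw 5.2°, so it lines up with the unit. The cover is at 108 mm. I'll descend beside the tab.

```bash

python3 -m handwheel '[[[0.014,0.013,-0.05],[0,0,0],0.74],[[0.014,0.013,-0.1],[0,0,0],0.74],[[0.014,0.013,-0.2],[0,0,0],0.74],[[0.014,0.013,-0.3],[0,0,0],0.74],[[0.014,0.013,-0.4],[0,0,0],0.74],[[0.014,0.013,-0.48],[0,0,0],0.74],[[0.014,0.013,-0.53],[0,0,0],0.74],[[0.014,0.013,-0.55],[0,0,0],0.74]]' 6
python3 -m handwheel '[[[0,0,-0.004],[0,0,0],0.74],[[0,0,-0.008],[0,0,0],0.74],[[0,0,-0.012],[0,0,0],0.74],[[0,0,-0.016],[0,0,0],0.74],[[0,0,-0.02],[0,0,0],0.74],[[0,0,-0.024],[0,0,0],0.74],[[0,0,-0.028],[0,0,0],0.74],[[0,0,-0.028],[0,0,0],0.74]]'
```

```text
t: 12.7
tool_pos: [0.4601, -0.0063, 0.153]
tcp_rot: [-179.9, -0.0, 95.4]
wrist_force: [0.1, 0.1, 0.2]
width: 0.0244
grip_force: 0.0
t: 13.5
tool_pos: [0.4605, -0.0063, 0.1506]
tcp_rot: [-180.0, -0.0, 95.4]
wrist_force: [0.2, -0.3, 0.6]
width: 0.0241
grip_force: 0.0
```

```bash

python3 -m handwheel '[[[0,-0.01,0],[0,0,0],0.74],[[0,-0.01,-0.002],[0,0,0],0.74],[[0,-0.01,-0.004],[0,0,0],0.74],[[0,-0.01,-0.006],[0,0,0],0.74],[[0,-0.01,-0.008],[0,0,0],0.74],[[0,-0.01,-0.01],[0,0,0],0.74],[[0,-0.01,-0.012],[0,0,0],0.74],[[0,-0.01,-0.012],[0,0,0],0.74]]'
```

```text
t: 14.3
tool_pos: [0.4606, -0.0076, 0.1493]
tcp_rot: [180.0, 0.0, 95.4]
wrist_force: [0.1, -1.1, 2.3]
width: 0.0245
grip_force: 1.1
```

Contact at TCP z ≈ 0.149. Next I grip lightly at 6 N.

```bash

python3 -m handwheel '[[[0,0,0],[0,0,0],0.9],[[0,0,0],[0,0,0],1],[[0,0,0],[0,0,0],1],[[0,0,0],[0,0,0],1],[[0,0,-0.004],[0,0,0],1],[[0,0,-0.008],[0,0,0],1],[[0,0,-0.012],[0,0,0],1],[[0,0,-0.016],[0,0,0],1]]' 6
python3 -m handwheel '[[[0,0,-0.002],[0,0,0],1],[[0,0,-0.004],[0,0,0],1],[[0,0,-0.006],[0,0,0],1],[[0,0,-0.008],[0,0,0],1],[[0,0,-0.01],[0,0,0],1],[[0,0,-0.012],[0,0,0],1],[[0,0,-0.014],[0,0,0],1],[[0,0,-0.016],[0,0,0],1]]'
```

```text
t: 15.1
tool_pos: [0.4603, -0.0075, 0.1471]
tcp_rot: [-180.0, -0.0, 95.4]
wrist_force: [-5.3, -0.2, 3.1]
width: 0.0118
grip_force: 6.2
t: 15.9
tool_pos: [0.4604, -0.0075, 0.1453]
tcp_rot: [-180.0, -0.0, 95.4]
wrist_force: [-6.3, -0.8, 3.2]
width: 0.0121
grip_force: 6.4
```

Pressing is still on the spring line. There is a 6 N side pull in x, so I'll shift −0.6 mm and keep going.

```bash

python3 -m handwheel '[[[-0.002,0,-0.002],[0,0,0],1],[[-0.004,0,-0.004],[0,0,0],1],[[-0.005,0,-0.006],[0,0,0],1],[[-0.005,0,-0.008],[0,0,0],1],[[-0.005,0,-0.01],[0,0,0],1],[[-0.005,0,-0.012],[0,0,0],1],[[-0.005,0,-0.014],[0,0,0],1],[[-0.005,0,-0.016],[0,0,0],1]]'
```

```text
t: 16.7
tool_pos: [0.4602, -0.0075, 0.1436]
tcp_rot: [180.0, 0.0, 95.4]
wrist_force: [-2.5, -0.9, 4.3]
width: 0.0121
grip_force: 6.5
```

```bash

python3 -m handwheel '[[[0,0,-0.002],[0,0,0],1],[[0,0,-0.004],[0,0,0],1],[[0,0,-0.005],[0,0,0],1],[[0,0,-0.006],[0,0,0],1],[[0,0,-0.007],[0,0,0],1],[[0,0,-0.008],[0,0,0],1],[[0,0,-0.009],[0,0,0],1],[[0,0,-0.01],[0,0,0],1]]'
```

```text
t: 17.5
tool_pos: [0.4602, -0.0075, 0.1424]
tcp_rot: [180.0, 0.0, 95.4]
wrist_force: [-0.8, 0.0, 4.2]
width: 0.0121
grip_force: 6.6
```

```bash
cat > ok.py <<'E'
import sys
from station import get_obs
o=get_obs(); print("fz",o["wrist_force"].round(1),"z",o["tool_pos"][2].round(4)); sys.exit(o["wrist_force"][2]>8.3)
E
python3 -m handwheel '[[[0,0,-0.001],[0,0,0],1],[[0,0,-0.002],[0,0,0],1],[[0,0,-0.003],[0,0,0],1],[[0,0,-0.004],[0,0,0],1],[[0,0,-0.005],[0,0,0],1],[[0,0,-0.006],[0,0,0],1],[[0,0,-0.007],[0,0,0],1],[[0,0,-0.007],[0,0,0],1]]' >/dev/null; python3 ok.py &&
python3 -m handwheel '[[[0,0,-0.001],[0,0,0],1],[[0,0,-0.002],[0,0,0],1],[[0,0,-0.003],[0,0,0],1],[[0,0,-0.004],[0,0,0],1],[[0,0,-0.005],[0,0,0],1],[[0,0,-0.006],[0,0,0],1],[[0,0,-0.007],[0,0,0],1],[[0,0,-0.007],[0,0,0],1]]' >/dev/null; python3 ok.py &&
python3 -m handwheel '[[[0,0,-0.001],[0,0,0],1],[[0,0,-0.002],[0,0,0],1],[[0,0,-0.003],[0,0,0],1],[[0,0,-0.004],[0,0,0],1],[[0,0,-0.005],[0,0,0],1],[[0,0,-0.006],[0,0,0],1],[[0,0,-0.007],[0,0,0],1],[[0,0,-0.007],[0,0,0],1]]' >/dev/null; python3 ok.py
```

```text
fz [-2.4  0.8  9.8] z 0.1421
fz [-2.4  0.8  9.8] z 0.1421
fz [-2.4  0.8  9.8] z 0.1421True
True
True
```

Force jumped to 9.8 N while z moved only 0.3 mm, so this is probably the floor. One gentle 0.35 mm step should confirm it.

```bash

python3 -m handwheel '[[[0,0,-0.001],[0,0,0],1],[[0,0,-0.001],[0,0,0],1],[[0,0,-0.002],[0,0,0],1],[[0,0,-0.002],[0,0,0],1],[[0,0,-0.003],[0,0,0],1],[[0,0,-0.003],[0,0,0],1],[[0,0,-0.003],[0,0,0],1],[[0,0,-0.003],[0,0,0],1]]'; python3 ok.py
```

```text
t: 19.1
tool_pos: [0.4602, -0.0075, 0.1421]
tcp_rot: [180.0, 0.0, 95.4]
wrist_force: [-4.2, 0.9, 12.6]
width: 0.0116
grip_force: 8.0
fz [-4.2  0.9 12.6] z 0.1421True
```

On the floor: z is unchanged at 12.6 N. I'll ease up 0.5 mm, then turn clockwise.

```bash

python3 -m handwheel '[[[-0.001,0,0.001],[0,0,0],1],[[-0.002,0,0.002],[0,0,0],1],[[-0.002,0,0.004],[0,0,0],1],[[-0.002,0,0.004],[0,0,-0.04],1],[[-0.002,0,0.004],[0,0,-0.1],1],[[-0.002,0,0.004],[0,0,-0.16],1],[[-0.002,0,0.004],[0,0,-0.2],1],[[-0.002,0,0.004],[0,0,-0.2],1]]' 10
```

```text
t: 19.9
tool_pos: [0.4604, -0.0075, 0.1422]
tcp_rot: [179.9, -0.0, 86.3]
wrist_force: [-0.3, 1.3, 6.8]
width: 0.0119
grip_force: 11.2
```

The tab is turning with the grip: the width is unchanged and the force is 6.8 N.

```bash

python3 -m handwheel '[[[0,0,0],[0,0,-0.08],1],[[0,0,0],[0,0,-0.2],1],[[0,0,0],[0,0,-0.32],1],[[0,0,0],[0,0,-0.44],1],[[0,0,0],[0,0,-0.56],1],[[0,0,0],[0,0,-0.68],1],[[0,0,0],[0,0,-0.8],1],[[0,0,0],[0,0,-0.9],1]]'; python3 -c "
from station import get_obs; print(get_obs()['torque'])"
```

```text
t: 20.7
tool_pos: [0.4613, -0.008, 0.1425]
tcp_rot: [179.8, -0.1, 45.6]
wrist_force: [3.5, -2.2, 3.5]
width: 0.012
grip_force: 11.0
[-0.36337981 -0.75028215  0.00870287]
```

```bash

python3 -m handwheel '[[[0.002,-0.001,-0.002],[0,0,-0.08],1],[[0.003,-0.002,-0.002],[0,0,-0.2],1],[[0.003,-0.002,-0.002],[0,0,-0.32],1],[[0.003,-0.002,-0.002],[0,0,-0.44],1],[[0.003,-0.002,-0.002],[0,0,-0.56],1],[[0.003,-0.002,-0.002],[0,0,-0.68],1],[[0.003,-0.002,-0.002],[0,0,-0.8],1],[[0.003,-0.002,-0.002],[0,0,-0.9],1]]'; python3 -c "
from station import get_obs; print(get_obs()['torque'])"
```

```text
t: 21.5
tool_pos: [0.4618, -0.0089, 0.1424]
tcp_rot: [179.9, -0.2, 5.1]
wrist_force: [3.9, -5.4, 5.4]
width: 0.0121
grip_force: 10.7
[-1.00554932 -0.79135709  0.0484186 ]
```

Turned 90°. I'll let go with the tips still on the skirt and rise slowly so the spring lifts it into the notch.

```bash

python3 -m handwheel '[[[0.002,-0.004,0],[0,0,0],1],[[0.002,-0.004,0],[0,0,0],0.9],[[0.002,-0.004,0],[0,0,0],0.8],[[0.002,-0.004,0.005],[0,0,0],0.74],[[0.002,-0.004,0.01],[0,0,0],0.74],[[0.002,-0.004,0.015],[0,0,0],0.74],[[0.002,-0.004,0.02],[0,0,0],0.74],[[0.002,-0.004,0.025],[0,0,0],0.74]]'
python3 -m handwheel '[[[0,0,0.005],[0,0,0],0.74],[[0,0,0.01],[0,0,0],0.74],[[0,0,0.015],[0,0,0],0.74],[[0,0,0.02],[0,0,0],0.74],[[0,0,0.025],[0,0,0],0.74],[[0,0,0.03],[0,0,0],0.74],[[0,0,0.03],[0,0,0],0.74],[[0,0,0.03],[0,0,0],0.74]]'
python3 -m handwheel '[[[0,0,0.05],[0,0,0],0.74],[[0,0,0.1],[0,0,0],0.74],[[0,0,0.2],[0,0,0],0.74],[[0,0,0.3],[0,0,0],0.74],[[0,0,0.4],[0,0,0],0.74],[[0,0,0.5],[0,0,0],0.7],[[0,0,0.6],[0,0,0],0.6],[[0,0,0.6],[0,0,0],0.5]]'
python3 - <<'E'
from h import *
np.set_printoptions(precision=4,suppress=True)
im,d=eyes.get_image("wrist"); P=cloud("wrist",d); cv2.imwrite("pics/w3.png",im[:,:,::-1])
for x in eyes.cut_out("wrist","stud_head")[:1]:
    Q=P[x["region"]&(d>0)]; print(x["confidence"],x["box"],np.percentile(Q[:,2],[5,50,95]))
    T=Q[Q[:,2]>np.percentile(Q[:,2],98)-.006]; print(T.mean(0),cv2.minAreaRect((T[:,:2]*1000).astype(np.float32)))
for x in eyes.cut_out("wrist","cover")[:1]:
    m=cv2.erode(x["region"].astype(np.uint8),np.ones((5,5)))>0; print("cover z",np.percentile(P[m&(d>0)][:,2],[10,50,90]))
E
```

```text
t: 22.3
tool_pos: [0.4604, -0.0081, 0.1443]
tcp_rot: [-180.0, -0.0, 5.4]
wrist_force: [2.0, 1.6, 4.0]
width: 0.0241
grip_force: 2.0
t: 23.1
tool_pos: [0.4599, -0.0083, 0.1475]
tcp_rot: [-180.0, 0.1, 5.4]
wrist_force: [0.6, -0.1, 0.1]
width: 0.024
grip_force: 0.0
t: 23.9
tool_pos: [0.4615, -0.0084, 0.2224]
tcp_rot: [180.0, -0.2, 5.4]
wrist_force: [0.9, 1.0, -0.6]
width: 0.0395
grip_force: 0.0
0.63 [254.6, 201.3, 51.3, 47.6] [0.127  0.1286 0.1488]
[ 0.4594 -0.0093  0.1481] ((458.6299743652344, -9.393742561340332), (28.12108612060547, 11.061063766479492), 5.238144397735596)
cover z [0.1056 0.1066 0.1081]
```

View pics/w3.png

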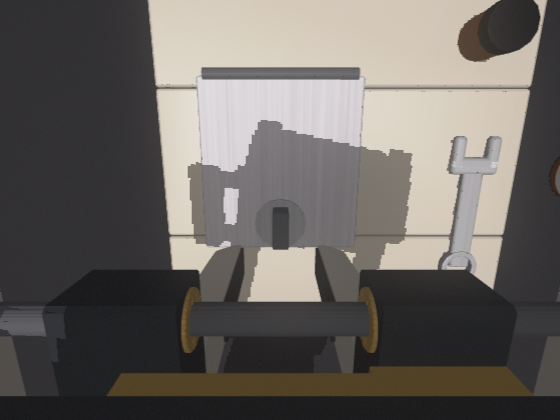

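The tab now points front to rear at 5.2°, matching the unit. Its top is at 148.5 mm, about 4.5 mm in, having sprung up about 3 mm from the floor. The cover is flat and nothing is touching it. Handing in.

```bash
python3 -c "
from station import ticket; print(ticket.job_done())"
```

```text
the job is handed in; nothing more can be done
None
```

The cover is shut and the stud is pushed in, turned a quarter turn clockwise and sprung back into its notch; it stayed there after release, and I handed the job in at about 24 s with a peak press of 12.6 N on the catch.

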